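Park the parts tray under the bench shelf

ROBOT

A 6-joint arm with a two-finger parallel gripper is mounted at the origin on the work surface. World frame = base frame: x ahead of the robot, y to its left, z up, the work surface at z = 0. Lengths are in m, angles in rad, forces in N, time in s.
With the tool pointing down it reaches from about 0.275 to 0.75 m from the base axis. Payload 10.2 kg.
Tool frame: the origin (TCP) lies midway between the tips of the shut fingers; the grasp point (between the pads) lies 19 mm behind it (env.hold_point_z is the distance from the TCP to the grasp point, in m); z points along the fingers, y is the line along which they close (so a half turn about z gives the same grasp; the last joint's range is limited). The gripper opens to 85 mm and grips with 20 to 120 N. Pads are 22 mm wide; open, the fingers measure 114 mm over their backs; the gripper's body (76 mm by 85 mm) begins 54 mm behind the grasp point. The pads swing forward as they close: fully open they stand 13 mm farther back than shut.
Start: joints at [-1.438, 0.313, 1.498, -0, 1.331, -0.223], TCP at [0.183, -0.492, 0.231] pointing down, gripper open.
Joint ranges: [-2.94, 2.94], [-0.97, 2.17], [0.19, 2.56], [-1.23, 4.37], [0.02, 3.11], [-2.88, 2.88]. Speed limits (rad/s): [2.39, 2.39, 3.01, 3.14, 3.14, 3.14].

INTERFACE

Orientations are given as a unit quaternion [x, y, z, w].
In Python, from bench import env, kinematics, monitor, eyes, job gives the robot as it stands. The module is installed in compiled form; this text tells all that it offers. Calls block until the motion is done:
- env.reach(position, orientation): joint-space move of the TCP to a pose.
- env.movel(position, velocity=0.15, frame=None, guard=None): straight line of the TCP; frame=None keeps the orientation; velocity is the mean speed in m/s. With guard (N) it stops when the force on the tool has changed by that much, and returns True; else False.
- env.set_joints(angles): joint-space move.
- env.release() and env.close_gripper(effort=None): open the fingers fully, or close them until they stop; effort is the grip in N (None keeps the last).
- env.hold(seconds).
- kinematics.ik(position, orientation): joint angles nearest the present ones, or None.
- monitor.sense(): the state.
- eyes.grab_frame(name): name is "scene" or "top" or "wrist"; returns a dict with "frame" (400x640x3 uint8, red, green, blue), "mtx" (3x3 intrinsics, pixels), "view" (4x4, takes a point from world to camera coordinates). Camera axes: x right, y down, z forward; pixel columns grow to the right and rows downward; lengths in m; the calibration is good to about 2 mm. A picture is of the moment at which its call begins. There is no depth.
A pose or a line that the arm cannot do raises env.MotionError and nothing moves.
- job.hand_in(): hands the job in; it is judged then, once.
The state is a dict: "clock": time; "joints": joint angles; "qvel": joint speeds; "joint_efforts": joint torques, N m; "position": TCP position; "ee_rot": TCP orientation; "contact_force": force on the tool from outside, world axes, zero at the start; "ft_torque": the same for the moment, N m; "finger_gap": opening from 0.0 (shut) to 1.0 (fully open); "gripper_force": force on a finger pad.
Only numpy, scipy, OpenCV 4.12 (cv2) and the standard library are available. Lean on these libraries where they do the work, as an engineer would, in place of code of your own. Each camera call takes 0.05 s, during which the arm holds its last target. There are 200 camera calls.

TASK

Lift the small white parts tray off the stack of sheet offcuts by the plywood fin in its middle, keeping it level so its two wooden discs stay in it, and set it down on the table in front of the shelf's empty bay, dowel pull towards the robot. Let go, take it by the dowel pull and slide it square into the bay until its front wall is fully under the shelf, without the tray touching the underside of the shelf. Leave the tray already stored next to it and the other things on the bench where they are.

Things in the scene. Friction and masses are not known exactly. Their poses are not given: they have to be found in the camera images.
- tray: The tray to move: white open tray 110 (x) x 120 (y) mm, walls 28 mm high, about 0.45 kg. A plywood fin 12 mm thick (y), 100 long (x), top at 64 mm, stands along its middle. A flat tongue runs forward to 126 mm from the origin at -x, 36 mm wide, with an upright dowel pull 16 mm in diameter, top at 56 mm. Origin: centre of the underside. Starts on the stack, pull facing sideways or away from the robot
- tray_fin (a point): point in the middle of the fin of the tray to move, 55 mm above the tray's underside (9 mm below the fin's top)
- tray_pull (a point): point on the axis of the dowel pull of the tray to move, 47 mm above the tray's underside (9 mm below the dowel's top), 113 mm from the tray's origin along its -x
- bay: The empty bay: thin white paper sheet flat on the table under the shelf. Its origin, on the table, is where the tray's origin is when pushed home against the back stop, axes agreeing. +x points into the bay. The shelf's front edge lies 69 mm from it towards -x, so the tray's front wall is level with that edge when the tray is 14 mm short of home
- shelf: Fixed low plywood shelf, 160 (x) x 336 (y) mm, open to its -x: two bays side by side, 150 mm wide, between 12 mm uprights that reach the front edge. Origin on the table, centre of the footprint. Bay homes at (-11, +81) and (-11, -81) mm from it. A back stop 20 mm high stands behind the bays. Flat things up to 20 mm high are fixed on top, 30 mm or more behind the front edge
- deck: The shelf's top board, the overhang: 160 x 336 x 12 mm, fixed. Origin: centre of its underside, 78 mm above the table, so 14 mm above the top of the tray's fin; its top is 90 mm above the table
- stack: Fixed stack of square sheet offcuts, about 170 x 170 mm, 30 mm high, on which the tray starts. Origin: centre of the underside, on the table
- disc_a: Loose wooden disc, 36 mm diameter, 9 mm thick, lying in the tray on one side of the fin. Origin: centre of its underside
- disc_b: The same, on the other side of the fin
- stored_tray: Bystander: an identical tray already parked in the other bay, its dowel pull standing out in front of the shelf
- model_chair: Bystander: model chair, seat 60 x 60 mm, back 100 mm high, clear legs. Origin at its foot
- lump: Bystander: grey cast lump, 50 mm wide, 26 mm high
- glue: Bystander: white glue bottle, 48 mm diameter, 130 mm high
- tape: Bystander: roll of paper tape lying flat, 90 mm diameter, 24 mm high
- pot: Bystander: white ceramic cup, 80 mm diameter, 90 mm high
- swatch: Bystander: cork block 90 x 70 x 18 mm

How it is judged:
On the way, in this order (a step that is already met when the one before it is completed fails the run):
1. the tray is lifted off the stack, held by its fin (contact force between the fingers and tray above 0.5 N and distance between the grasp point and tray_fin below 0.06 m and height (world z) of tray above 0.036 m), for 0.1 s.
2. the tray stands on the table, level and let go, still outside the bay (at least 60 mm short of home) (height (world z) of tray below 0.006 m and angle between tray's own z axis and vertical below 0.08 rad and contact force between the fingers and tray below 0.2 N and x of tray in the frame of bay below -0.06 m), for 0.2 s.
3. the tray, pushed or gripped at its dowel pull and standing on the table, is sliding into the bay (contact force between the fingers and tray above 0.5 N and distance between the grasp point and tray_pull below 0.05 m and height (world z) of tray below 0.01 m and x of tray in the frame of bay above -0.09 m and y of tray in the frame of bay between -0.03 and 0.03 m), for 0.1 s.
At the end, for the whole second after the job is handed in: The tray stands flat on the table in the empty bay, released and at rest, within 16 mm of home along the bay (front wall level with the shelf's edge or further in), within 30 mm sideways, square with the bay within 0.13 rad, dowel pull outwards, and both discs lie in it (x of tray in the frame of bay between -0.016 and 0.012 m and y of tray in the frame of bay between -0.03 and 0.03 m and height (world z) of tray below 0.006 m and x of tray_pull in the frame of bay below -0.09 m and angle between the x axis of tray and the x axis of bay, either way round below 0.13 rad and angle between tray's own z axis and vertical below 0.06 rad and contact force between the fingers and tray below 0.2 N and linear speed of tray below 0.02 m/s and horizontal distance between each of disc_a, disc_b and tray below 0.065 m and height (world z) of each of disc_a, disc_b below 0.03 m); the robot touches nothing.
It fails at once if the tray touches the underside or edge of the shelf's top board (over 0.5 N) (contact force between tray and deck above 0.5 N).
It fails at once if the tray is tipped more than 0.35 rad (angle between tray's own z axis and vertical above 0.35 rad).
It fails at once if the tray is dropped (moves faster than 0.5 m/s while not held) (linear speed of tray above 0.5 m/s and contact force between the fingers and tray below 0.2 N).
It fails at once if a bystander is moved more than 25 mm (distance of any of model_chair, lump, glue, tape, stored_tray, pot, swatch from where it was at the start of the episode above 0.025 m).
It also fails if it takes over 54 s, if anything falls off the work surface, if the arm or the gripper's body presses on something with over 40 N, if the wrist force passes 120 N, or if a joint passes its speed limit or range.

## Working session

There is one attempt and no reset: what is moved stays moved. The work goes in short steps, each a Python script; the robot and the scene stay as the last script left them, time stands still between calls to the robot, and variables do not carry over. Pictures are saved under pics/ and viewed, at most 10 in all, crops included, and the job is handed in when it is done.

```bash
mkdir -p pics; cat > h.py <<'E'
import numpy as np, cv2
from bench import env, kinematics, monitor, eyes, job
from scipy.spatial.transform import Rotation as R
def snap(n,f):
    d=eyes.grab_frame(n); cv2.imwrite('pics/'+f+'.png',d['frame'][:,:,::-1]); np.savez('pics/'+f+'.npz',**d); return d
def pt(f,u,v,z):
    d=np.load('pics/'+f+'.npz'); T=np.linalg.inv(d['view']); r=T[:3,:3]@np.linalg.solve(d['mtx'],[u,v,1.]); o=T[:3,3]
    return (o+r*(z-o[2])/r[2])
def px(f,p):
    d=np.load('pics/'+f+'.npz'); c=d['mtx']@(d['view']@np.r_[p,1.])[:3]; return c[:2]/c[2]
def down(a): # tool down, tool y axis at angle a in world (mod pi)
    y=np.array([np.cos(a),np.sin(a),0]); z=np.array([0,0,-1.]); return R.from_matrix(np.c_[np.cross(y,z),y,z]).as_quat()
E
python3 - <<'E'
from h import *
for n in('top','scene'):
    d=snap(n,n+'0'); print(np.linalg.inv(d['view']).round(3),d['mtx'])
E
```

```text
[[-0.024 -0.986  0.162  0.263]
 [-1.     0.022 -0.018  0.016]
 [ 0.014 -0.163 -0.987  1.708]
 [ 0.     0.     0.     1.   ]] [[494.91670833   0.         319.34589792]
 [  0.         494.91670833 206.82850903]
 [  0.           0.           1.        ]]
[[ 0.516  0.484 -0.706  1.299]
 [ 0.856 -0.276  0.437 -0.473]
 [ 0.017 -0.83  -0.557  0.677]
 [ 0.     0.     0.     1.   ]] [[423.37564941   0.         315.48632115]
 [  0.         423.37564941 202.33249523]
 [  0.           0.           1.        ]]
```

View pics/top0.png

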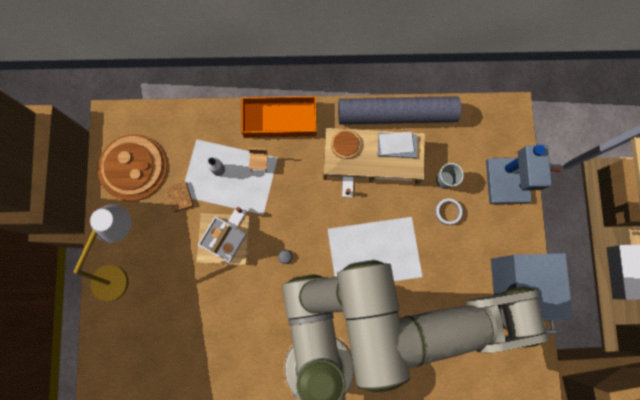

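View pics/scene0.png

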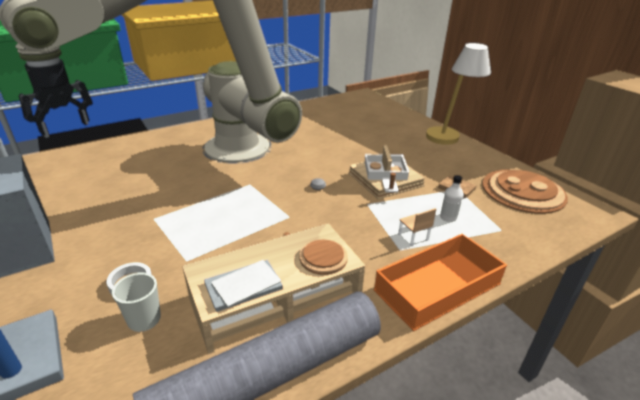

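The top view shows the shelf at cols 323–425, rows 128–180. The stored pull is at (348,188), so the empty bay is the right one. The tray is at (222,238) with its pull at (238,214), pointing away from the robot. The tape is at (450,211). I'll enlarge both areas.

```bash
python3 - <<'E'
from h import *
im=cv2.imread('pics/top0.png')
a=cv2.resize(im[195:275,185:300],None,fx=6.5,fy=6.5,interpolation=cv2.INTER_CUBIC)
b=cv2.resize(im[120:230,315:470],None,fx=5,fy=5,interpolation=cv2.INTER_CUBIC)
cv2.imwrite('pics/a.png',a);cv2.imwrite('pics/b.png',b)
E
```

```text
(no output)
```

View pics/a.png

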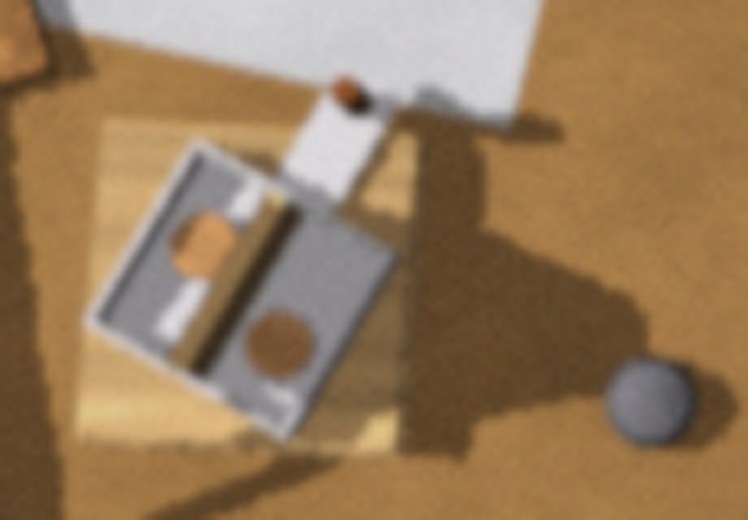

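View pics/b.png

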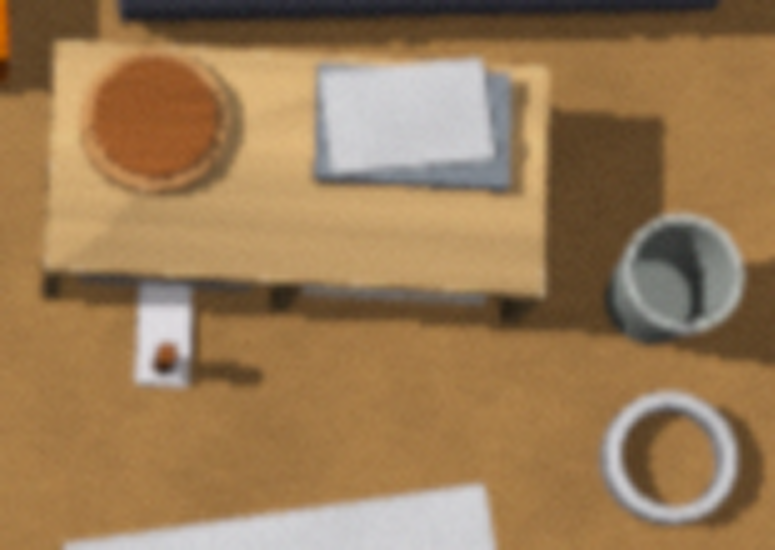

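Tray rim corners in crop a: (197,140), (88,322), (286,440), (400,252), pull top (345,92). Deck top corners in crop b: (55,40), (550,65), (545,297), (45,270).

```bash
python3 - <<'E'
from h import *
def P(pts,s,o,z): return np.array([pt('top0',(x+.5)/s-.5+o[0],(y+.5)/s-.5+o[1],z) for x,y in pts])
t=P([(197,140),(88,322),(286,440),(400,252)],6.5,(185,195),.058)
print(t.round(3)); print('sides',np.linalg.norm(t-np.roll(t,-1,0),axis=1).round(3))
c=t.mean(0); pl=P([(345,92)],6.5,(185,195),.086)[0]; d=(pl-c)[:2]
f=P([(277,200),(190,365)],6.5,(185,195),.094); print('fin',f.round(3),f.mean(0).round(3))
e=(t[0]-t[1]+t[3]-t[2])[:2]; print('c',c.round(3),'pull',pl.round(3),np.hypot(*d),'dirs',np.arctan2(d[1],d[0]),np.arctan2(e[1],e[0]))
s=P([(55,40),(550,65),(545,290),(45,270)],5,(315,120),.09)
print(s.round(3),np.linalg.norm(s-np.roll(s,-1,0),axis=1).round(3))
ly=s[0]-s[1]+s[3]-s[2]; a=np.arctan2(ly[1],ly[0])-np.pi/2; S=s.mean(0)[:2]; M=np.array([[np.cos(a),-np.sin(a)],[np.sin(a),np.cos(a)]])
print('shelf',S,a,'bay',S+M@[-.011,-.081],'set',S+M@[-.011-.14,-.081])
print('tape,cup',P([(671,457)],5,(315,120),.024),P([(683,272)],5,(315,120),.09),'pullstored',P([(166,352)],5,(315,120),.056), 'pred',S+M@[-.124,.081])
print('lump',P([(652,400)],6.5,(185,195),.02),'chair',pt('top0',260,160,.06),'glue',pt('top0',215,165,.1))
B=S+M@[-.011,-.081]
for sh in(.13,.15,.17):
  p=S+M@[-.011-sh,-.081]
  for k in(0,np.pi):
    print(sh,kinematics.ik([*p,.06],down(a+np.pi/2+k)), kinematics.ik([*(S+M@[-.011-.113-.14,-.081]),.06],down(a+np.pi/2+k)))
E
```

```text
[[0.51  0.338 0.058]
 [0.418 0.392 0.058]
 [0.355 0.291 0.058]
 [0.45  0.233 0.058]]
sides [0.108 0.119 0.111 0.121]
fin [[0.474 0.29  0.094]
 [0.392 0.333 0.094]] [0.433 0.312 0.094]
c [0.433 0.314 0.058] pull [0.529 0.257 0.086] 0.1112843188835456 dirs -0.5294572051094382 -0.5400808477399062
[[ 0.802 -0.041  0.09 ]
 [ 0.778 -0.378  0.09 ]
 [ 0.621 -0.365  0.09 ]
 [ 0.642 -0.03   0.09 ]] [0.338 0.157 0.336 0.161]
shelf [ 0.71048833 -0.2036922 ] -0.06699546965716707 bay [ 0.69409043 -0.28377409] set [ 0.5544045  -0.27440174]
tape,cup [[ 0.51561976 -0.46137386  0.024     ]] [[ 0.63128843 -0.45919217  0.09      ]] pullstored [[ 0.59067574 -0.11210672  0.056     ]] pred [ 0.59218908 -0.11457269]
lump [[0.37359121 0.10665589 0.02      ]] chair [0.70089168 0.18534075 0.06      ] glue [0.67619313 0.3308262  0.1       ]
0.13 [-6.39816910e-01  7.03814754e-01  1.35434652e+00 -4.44089210e-16
  1.08343138e+00 -2.14361777e+00] [-7.70818194e-01  4.98386065e-01  1.72207301e+00 -4.44089210e-16
  9.21133576e-01 -2.27461905e+00]
0.13 [-6.39816910e-01  7.03814754e-01  1.35434652e+00 -4.44089210e-16
  
[... 242 characters left out ...]
18194e-01  4.98386065e-01  1.72207301e+00 -4.44089210e-16
  9.21133576e-01 -2.27461905e+00]
0.15 [-6.57908271e-01  6.68307165e-01  1.41980548e+00 -4.44089210e-16
  1.05348000e+00  9.79883526e-01] [-7.70818194e-01  4.98386065e-01  1.72207301e+00 -4.44089210e-16
  9.21133576e-01  8.66973603e-01]
0.17 [-6.77102271e-01  6.33790633e-01  1.48275477e+00 -4.44089210e-16
  1.02504726e+00 -2.18090313e+00] [-7.70818194e-01  4.98386065e-01  1.72207301e+00 -4.44089210e-16
  9.21133576e-01 -2.27461905e+00]
0.17 [-6.77102271e-01  6.33790633e-01  1.48275477e+00 -4.44089210e-16
  1.02504726e+00  9.60689525e-01] [-7.70818194e-01  4.98386065e-01  1.72207301e+00 -4.44089210e-16
  9.21133576e-01  8.66973603e-01]
```

All sizes check out: sides 108–111 × 119–121 mm, pull at 111 mm, shelf 336–338 × 157–161 mm. I'll go above the tray and look.

```bash
python3 - <<'E'
from h import *
env.reach([.433,.313,.19],down(1.036))
s=monitor.sense(); print(s['clock'],s['joints'],s['position'])
snap('wrist','w1')
q=2.607;c=np.array([.433,.313])
for p in([-.113,0,.086],[-.05,0,.094],[.05,0,.094],[-.055,.06,.058],[.055,.06,.058],[.055,-.06,.058],[-.055,-.06,.058]):
    M=R.from_euler('z',q).as_matrix(); print(p,px('w1',(M@[p[0],p[1],0])+[*c,p[2]]).round(0))
E
```

```text
3.0667 [ 4.05388669e-01  3.68211630e-01  1.53196002e+00 -1.21768045e-04
  1.24137280e+00 -6.29502242e-01] [0.43338766 0.3125181  0.19000595]
[-0.113, 0, 0.086] [321. 298.]
[-0.05, 0, 0.094] [321. 245.]
[0.05, 0, 0.094] [321. 134.]
[-0.055, 0.06, 0.058] [264. 234.]
[0.055, 0.06, 0.058] [258. 127.]
[0.055, -0.06, 0.058] [384. 127.]
[-0.055, -0.06, 0.058] [378. 234.]
```

View pics/w1.png

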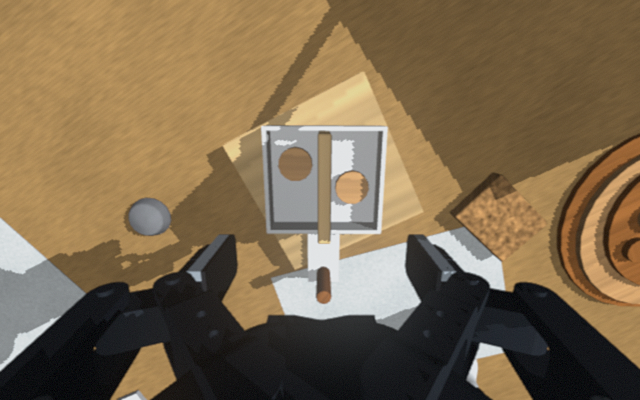

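The fin is 3 px (about 2.5 mm) right of prediction, at column 324. The dowel is at (323,285). That correction is small, so I'll pick it up.

```bash
python3 - <<'E'
from h import *
o=down(1.036)
env.movel([.434,.315,.066],frame=o,guard=15); print(monitor.sense()['position'])
env.close_gripper(50); s=monitor.sense(); print(s['finger_gap'],s['gripper_force'])
z0=s['position'][2]
env.movel([.434,.315,.2],velocity=.08); s=monitor.sense(); print(s['clock'],s['joints'],s['gripper_force'],s['contact_force'],z0)
q=kinematics.ik([.5444,-.2737,.2],down(-1.638)); print(q)
if abs(q[5]-s['joints'][5])<2:
    m=.5*(np.array(q)+s['joints'])
    env.set_joints(q); s=monitor.sense(); print(s['clock'],s['position'],s['gripper_force'])
    snap('wrist','w2')
E
```

```text
[0.43450664 0.31518572 0.06685031]
0.1309752521874149 49.65170860290527
6.5833 [ 4.09205481e-01  3.63671451e-01  1.51223564e+00  2.14825625e-06
  1.26649420e+00 -6.26798249e-01] 48.64884316921234 [-0.50409345 -0.70412036 -4.66679805] 0.06621475031657173
[-6.57893095e-01  5.22931221e-01  1.27165940e+00 -4.44089210e-16
  1.34700203e+00  9.80106905e-01]
8.7333 [ 0.54471789 -0.27287941  0.20004931] 48.65940034389496
```

View pics/w2.png

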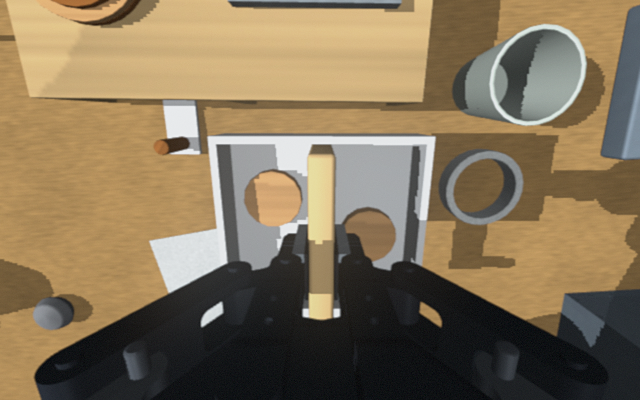

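The tray is level, with both discs in it at (272,197) and (368,235). The deck's front edge runs from (30,97) to (422,102). I'll check the bay pose against that edge, then set the tray down.

```bash
python3 - <<'E'
from h import *
l,r=pt('w2',30,97,.09)[:2],pt('w2',422,102,.09)[:2]; v=l-r; a=np.arctan2(v[1],v[0])-np.pi/2
u=np.array([np.cos(a),np.sin(a)]);n=np.array([-u[1],u[0]])
S=(l+r)/2+.08*u; print(l,r,np.hypot(*v),a,'bay',S-.011*u-.081*n)
# tray yaw from its far rim corners, z=.136+.028+...
z=.2-.066+.03+.028
A,B=pt('w2',210,137,z)[:2],pt('w2',434,137,z)[:2]; w=A-B; print('tray yaw',np.arctan2(w[1],w[0])-np.pi/2,np.hypot(*w),(A+B)/2)
env.movel([.5444,-.2737,.06],velocity=.12)
h=env.movel([.5444,-.2737,.034],velocity=.03,guard=4); s=monitor.sense(); print(h,s['position'],s['contact_force'])
env.release(); env.movel([.5444,-.2737,.14]); s=monitor.sense(); print(s['clock'])
p=np.array([.694,-.284])-.263*np.array([np.cos(.067),-np.sin(.067)])
env.reach([*p,.14],down(-1.638)); print(p,monitor.sense()['joints']); snap('wrist','w3')
for q in([-.113,0,.056],[-.055,.06,.028],[.055,.06,.028],[.055,-.06,.028],[-.055,-.06,.028]):
    print(q,px('w3',R.from_euler('z',-.067).as_matrix()@[q[0],q[1],0]+[.5444,-.2737,q[2]]).round(0))
E
```

```text
[ 0.64194757 -0.03107656] [ 0.61609034 -0.36398218] 0.3339082884827874 -0.07751570918212547 bay [ 0.69153927 -0.28362937]
tray yaw -0.06536337818599658 0.11773119101411945 [ 0.59983249 -0.27692226]
True [ 0.54420973 -0.27357785  0.03621615] [-0.57716065  0.47416264  4.24353449]
12.4
[ 0.43159008 -0.26639218] [-7.84821294e-01  3.67329744e-01  1.67674363e+00  1.27345172e-04
  1.09795258e+00  8.53959442e-01]
[-0.113, 0, 0.056] [321. 197.]
[-0.055, 0.06, 0.028] [252. 125.]
[0.055, 0.06, 0.028] [243. -21.]
[0.055, -0.06, 0.028] [398. -21.]
[-0.055, -0.06, 0.028] [389. 125.]
```

View pics/w3.png

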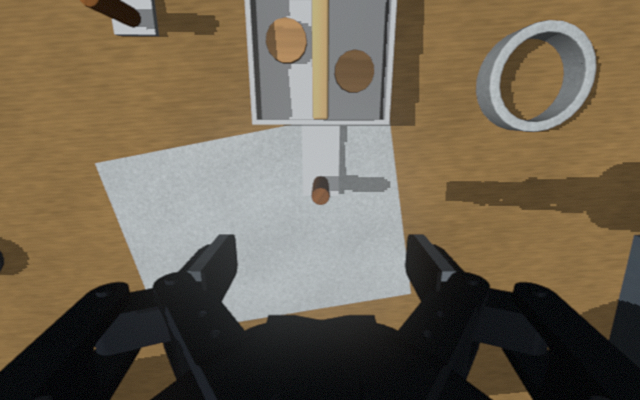

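The dowel top is at (320,196), where predicted (321,197), and the tray stands square with both discs in it. Next I'll grip the pull and slide it in.

```bash
python3 - <<'E'
from h import *
p=np.array([.4316,-.2664])
env.movel([*p,.031],velocity=.12,guard=15); env.close_gripper(60)
s=monitor.sense(); print(s['position'],s['finger_gap'],s['gripper_force'])
e=np.array([.6925,-.2837])-(.113+.006)*np.array([np.cos(.07),-np.sin(.07)])
print(e,env.movel([*e,s['position'][2]],velocity=.05,guard=20)); s=monitor.sense(); print(s['position'],s['contact_force'],s['clock'])
env.release(); env.movel([e[0],e[1],.16],velocity=.12); s=monitor.sense(); print(s['clock'])
b=e-.1*np.array([1,0]); env.reach([*b,.2],down(-1.638)); snap('wrist','w4'); snap('scene','s4')
for q in([-.113,0,.056],[-.126,.018,.01],[-.126,-.018,.01]):
    print(q,px('w4',R.from_euler('z',-.07).as_matrix()@[q[0]-.006,q[1],0]+[.6925,-.2837,q[2]]).round(0))
E
```

```text
[ 0.43161872 -0.26644139  0.03125024] 0.16154457775832767 58.41198205947876
[ 0.57379143 -0.2753768 ] False
[ 0.57323173 -0.27546326  0.03131621] [-3.90014728  0.83680485  4.98166868] 17.6833
19.6
[-0.113, 0, 0.056] [314.  79.]
[-0.126, 0.018, 0.01] [299.  96.]
[-0.126, -0.018, 0.01] [331.  96.]
```

View pics/w4.png

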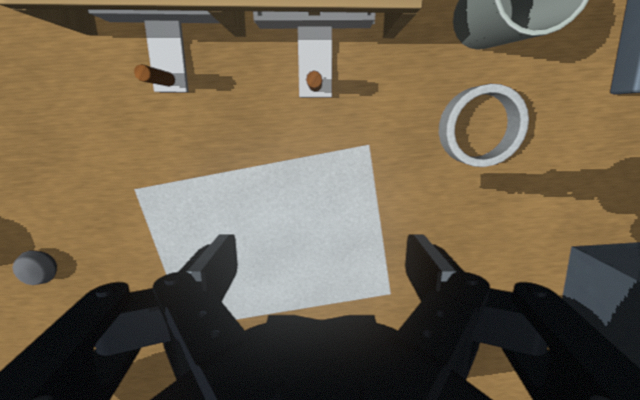

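The tray is in the bay with its pull at (314,79) as predicted, square, nothing else disturbed. I'll check the depth against the shelf's right upright and the stored tray.

```bash
python3 - <<'E'
from h import *
u=np.array([np.cos(.072),-np.sin(.072)])
g=lambda x,y,z:pt('w4',x,y,z)[:2]
E=[g(421,9,.078)@u,g(200,7,.078)@u,g(395,39,0)@u,g(235,40,0)@u]; print('edge (deck R, mid, uprights feet)',E)
print('ours',(g(299,97,.0)+g(331,97,.0))@u/2,'stored',(g(153,93,.0)+g(187,92,.0))@u/2)
im=cv2.imread('pics/w4.png')[0:110,80:440]; im=cv2.resize(im,None,fx=2.2,fy=2.2,interpolation=cv2.INTER_CUBIC)
s=cv2.imread('pics/s4.png')[215:350,170:380]; s=cv2.resize(s,(792,509)[::1],interpolation=cv2.INTER_CUBIC)[:340]
cv2.imwrite('pics/c4.png',np.vstack([im,s[:, :792]]))
E
```

```text
edge (deck R, mid, uprights feet) [np.float64(0.6436532206795877), np.float64(0.6443103290794908), np.float64(0.6396101450373164), np.float64(0.6378531654822084)]
ours 0.5787505332611772 stored 0.5829451948464544
```

View pics/c4.png

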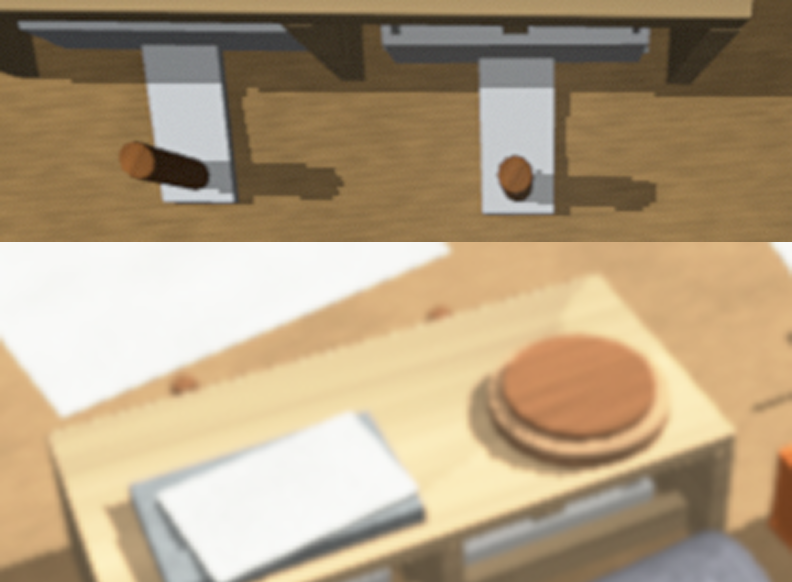

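The tongue stands out about 62 mm, so the tray is roughly 5–8 mm short of home. That is within the 16 mm allowed, and the tray is square and clear of the deck. Handing in.

```bash
python3 -c "
from h import *
print(job.hand_in(), monitor.sense()['clock'])"
```

```text
the job is handed in; nothing more can be done
the job is handed in; nothing more can be done
```

The job is handed in (no verdict was returned): the tray is in the empty bay, square and released, about 5–8 mm short of home. Both discs were in it before the slide; I did not see them after it. In the last picture the stored tray and nearby items looked undisturbed.

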